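# Tighten the filter holder's wing nuts crosswise

### The job

Close the big steel filter holder evenly by tightening its four wing nuts in cross order: the red one first, then the black one straight across from it, then the two remaining black ones, in either order. Turn each nut clockwise (seen from above), a bit less than a quarter turn, until its wing points straight at the tube in the middle of the lid, then let go.

Things in the scene. Friction and masses are not known exactly. Their poses are not given: they have to be found in the camera images.
- holder: Big round steel filter holder, fixed: 220 mm across, flat lid top 80 mm above the bench; a tube 14 mm across in its middle, up to 118 mm. Origin: on the bench under its centre; z up; any yaw. Four wing nuts stand on the lid, upright axes 85 mm from the centre: red on its +x side, black on -x (opposite), +y (a) and -y (b). The small holder without nuts, beaker and tray nearby are not part of it.
- red_nut (a joint): Turn of the red wing nut (holder's +x), rad, growing clockwise from above. 0: wing square to the line from nut to holder's centre; 1.57: wing points at the centre (tight); stop at 1.75. Starts at 0.15 to 0.40, friction 0.08 N m, stays where left. Wing: upright bar 48 mm long, 12 thick, centred on the axis, 87 to 127 mm above the bench; pinch its thickness. Below: round foot 28 mm wide.
- opposite_nut (a joint): Turn of the black wing nut opposite the red one (holder's -x side); shape, sizes, values, start and friction as for red_nut.
- side_nut_a (a joint): Turn of the black wing nut on the holder's +y side; shape, sizes, values, start and friction as for red_nut.
- side_nut_b (a joint): Turn of the black wing nut on the holder's -y side; shape, sizes, values, start and friction as for red_nut.
Not all that is in view belongs to the job. What is shaped like the holder but blue, orange or yellow is not meant.

How it is judged:
By the outcome, as a careful person would: the job done as asked, in the order asked, and still so for the second after the job is handed in, with the robot touching nothing.
It also fails if it takes over 67 s, if anything falls off the work surface, if the arm or the gripper's body presses on something with over 40 N, if the wrist force passes 120 N, or if a joint passes its speed limit or range.

### The arm

A 7-joint arm with a two-finger parallel gripper is mounted at the origin on the work surface. World frame = base frame: x ahead of the robot, y to its left, z up, the work surface at z = 0. Lengths are in m, angles in rad, forces in N, time in s.
With the tool pointing down it reaches from about 0.4 to 0.85 m from the base axis. Payload 10.4 kg.
Tool frame: the origin (TCP) lies at the very end of the fingers, on their centre line; the grasp point (between the pads) lies 19 mm behind it; z points along the fingers, y is the line along which they close (so a half turn about z gives the same grasp; the last joint's range is limited). The gripper opens to 87 mm and grips with 3 to 60 N. Pads are 19 mm wide; open, the fingers measure 117 mm over their backs; the gripper's body (75 mm by 190 mm) begins 51 mm behind the grasp point.
Start: joints at [-1.348, 0.332, -0.065, 1.46, 0.022, 1.35, -0.088], TCP at [0.152, 0.606, 0.223] pointing down, gripper open.
Joint ranges: [-2.6, 2.6], [-0.5, 2.12], [-1.47, 1.34], [0.16, 2.42], [-1.27, 4.41], [0.06, 2.06], [-2.6, 2.6]. Speed limits (rad/s): [2.22, 2.22, 2.79, 2.79, 3.14, 3.14, 3.14].

### API

Orientations are given as a unit quaternion [x, y, z, w].
In Python, from bench import * gives the robot as it stands.
- The arm moves only by the tool step_arm, never from a script. Its arguments are lists of equal length, an entry for each row: "delta_pos": the shift along the world's x, y, z in units of 25 mm (1.0 is 25 mm), a list of three; "turn": the turn about the world's z in units of 0.12 rad (1.0 is 0.12 rad). In form: {"delta_pos": [[tx, ty, tz], ...], "turn": [turn, ...]}. A call has 1 to 12 rows; each row shifts and turns the commanded pose from where the row before left it; what a row does not reach is not made up. A row lasts 1/10 s, in which the tool goes at most 50 mm and 8.59 degrees, less where a joint would pass 70% of its speed; a pose out of reach is approached as far as the arm can. A call with a number of a shift or a turn outside -1 to 1 is refused whole. A call with a gripper value outside its range is refused whole. "grip" is the closure, from 0 (fully open) to 1 (shut), set as the call begins (left out, the last holds). The fingers move at their own pace and stop on an object; "newtons" is the grip in N (left out, the last holds). Time passes only in rows, so rows that do not move let the fingers close. It gives the time, the measured TCP pose, the force, the opening and the grip force at its end, in the units of the state.
- read_state(): the state, without advancing time (a new reading comes with each control period).
- camera(name): name is "side" or "top"; returns a dict with "image" (384x512x3 uint8, red, green, blue), "z_map" (384x512 float32, m along the optical axis (not along the pixel's ray), 0 where there is no reading), "mtx" (3x3 intrinsics, pixels), "view" (4x4, takes a point from world to camera coordinates). Camera axes: x right, y up, looking along -z (the intrinsics and any distortion apply to the point x, -y, -z); pixel columns grow to the right and rows downward; lengths in m; the calibration is good to about 2 mm. A picture is of the moment at which its call begins.
- close_job(): hands the job in; it is judged then, once.
The state is a dict: "time": time; "joint_positions": joint angles; "joint_vel": joint speeds; "joint_torque": joint torques, N m; "ee_pos": TCP position; "eef_rot": TCP orientation; "ft_force": force on the tool from outside, world axes, zero at the start; "torque": the same for the moment, N m; "width": finger opening in m; "grip_force": force on a finger pad.
Only numpy, scipy, OpenCV 4.12 (cv2) and the standard library are available. Lean on these libraries where they do the work, as an engineer would, in place of code of your own. Each camera call takes 0.05 s, during which the arm holds its last target. There are 200 camera calls.

## Working session

There is one attempt and no reset: what is moved stays moved. The work goes in short steps, Python scripts to look and compute and a tool call to move; the robot and the scene stay as the last step left them, time stands still between calls to the robot, and variables do not carry over. Pictures are saved under pics/ and viewed, at most 10 in all, crops included, and the job is handed in when it is done.

Besides the shell and the picture viewer there is one more tool, called after "Request:" as name([rows], argument=value, ...), one row to a line, values as JSON. step_arm: Moves the arm, as the interface text tells. Shifts and turns lie within -1 to 1; 1 stands for 25 mm of shift or 0.12 rad of turn. Its arguments: {"type":"object","properties":{"delta_pos":{"type":"array"},"turn":{"type":"array"},"grip":{"type":"number"},"newtons":{"type":"number"}},"required":["delta_pos","turn"]}

```bash
mkdir -p pics; ls; python3 - <<'E'
from bench import *
import cv2,numpy as np
s=read_state();print(s['time'],s['ee_pos'],s['eef_rot'],s['width'])
for n in("top","side"):
    c=camera(n);cv2.imwrite(f'pics/{n}0.png',c['image'][...,::-1]);np.savez(f'{n}0.npz',**c);print(n,c['mtx'],c['view'])
E
```

```text
pics
0.0 [0.15201894 0.60585462 0.2217751 ] [ 1.22585957e-01  9.92457666e-01 -6.80134323e-04 -3.65399155e-05] 0.08707229601472333
top [[422.92760601   0.         253.42740702]
 [  0.         422.92760601 191.68315696]
 [  0.           0.           1.        ]] [[ 0.02890318 -0.99945087 -0.01620402 -0.09211914]
 [ 0.99191101  0.02667309  0.12410113 -0.52058063]
 [-0.12360077 -0.01965987  0.99213726 -1.03216344]
 [ 0.          0.          0.          1.        ]]
side [[399.98347397   0.         255.77391128]
 [  0.         399.98347397 188.75384349]
 [  0.           0.           1.        ]] [[ 0.75693474 -0.65329409 -0.01601976 -0.47715658]
 [ 0.37526434  0.41446687  0.82909221 -0.22212277]
 [-0.53500138 -0.63358034  0.55888235 -0.71065608]
 [ 0.          0.          0.          1.        ]]
```

View pics/top0.png

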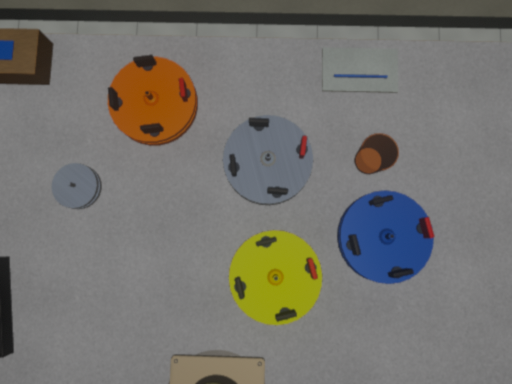

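View pics/side0.png

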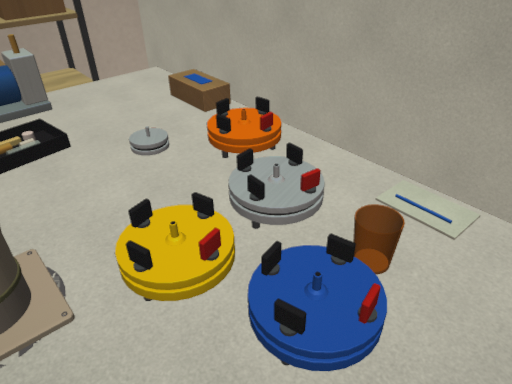

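The top view shows these look-alikes: orange (150,97), yellow (275,277), blue (387,237), the small grey holder without nuts (75,186), and the big steel holder (268,158). The steel one is the target, with its red nut at (303,147), the opposite nut at (234,165), and side nuts at (259,123) and (277,191). I'll measure these and check them in one close crop.

```bash
cat > h.py <<'E'
import numpy as np,cv2
def cloud(c):
    z=c['z_map'];v,u=np.mgrid[:z.shape[0],:z.shape[1]];m=c['mtx']
    p=np.stack([(u-m[0,2])/m[0,0]*z,-(v-m[1,2])/m[1,1]*z,-z],-1)
    V=c['view'];return (p-V[:3,3])@V[:3,:3]
def nuts(c,ctr=None,red=None):
    P=cloud(c);rgb=c['image'].astype(int)
    hit=(c['z_map']>0)&(P[...,2]>.098)&(P[...,2]<.14)
    return P,rgb,hit
E
python3 - <<'E'
from h import *
import cv2
c=dict(np.load('top0.npz'))
P,rgb,_=nuts(c)
lid=(P[...,2]>.07)&(P[...,2]<.09)&(np.ptp(rgb,axis=-1)<40)&(rgb.mean(-1)>90)
n,l,st,ce=cv2.connectedComponentsWithStats(lid.astype(np.uint8))
k=l[175,260]; q=P[l==k]; print('lid',st[k],q[:,2].mean())
(cx,cy),r=cv2.minEnclosingCircle(q[:,:2].astype(np.float32));print('circle',cx,cy,r)
C=np.array([cx,cy])
w=(P[...,2]>.1)&(P[...,2]<.14)&(np.hypot(P[...,0]-cx,P[...,1]-cy)<.125)
n,l,st,ce=cv2.connectedComponentsWithStats(w.astype(np.uint8))
for i in range(1,n):
    if st[i,4]<5: continue
    q=P[l==i]; top=q[q[:,2]>.118] if (q[:,2]>.118).sum()>8 else q
    (mx,my),(a,b),an=cv2.minAreaRect(top[:,:2].astype(np.float32))
    d=np.array([mx,my])-C
    pc=np.linalg.svd(top[:,:2]-top[:,:2].mean(0))[2][0]
    print(i,ce[i].round(),st[i,4],len(top),'z',q[:,2].max().round(3),'mid',(round(mx,4),round(my,4)),'size',round(a,3),round(b,3),'r',np.linalg.norm(d).round(4),'az',np.degrees(np.arctan2(d[1],d[0])).round(1),'wing',np.degrees(np.arctan2(pc[1],pc[0])).round(1)%180,rgb[l==i].mean(0).round())
im=c['image'][95:225,200:335,::-1];cv2.imwrite('pics/crop.png',cv2.resize(im,None,fx=4.4,fy=4.4,interpolation=cv2.INTER_CUBIC))
E
```

```text
lid [ 223  115   90   89 5452] 0.081056149467132
circle 0.599823534488678 -0.11012624204158783 0.11000286042690277
1 [259. 121.] 157 116 z 0.131 mid (0.6807, -0.0865) size 0.045 0.013 r 0.0843 az 16.3 wing 88.8 [48. 49. 50.]
2 [303. 146.] 125 107 z 0.132 mid (0.6229, -0.1916) size 0.012 0.048 r 0.0847 az -74.2 wing 173.9 [119.  47.  48.]
3 [268. 156.] 38 20 z 0.123 mid (0.5988, -0.1096) size 0.01 0.012 r 0.0011 az 152.6 wing 78.3 [81. 84. 88.]
4 [233. 165.] 120 107 z 0.131 mid (0.575, -0.0288) size 0.047 0.012 r 0.085 az 107.0 wing 7.400000000000006 [49. 50. 52.]
5 [277. 190.] 131 109 z 0.132 mid (0.5178, -0.1332) size 0.012 0.046 r 0.0852 az -164.3 wing 87.3 [51. 52. 53.]
```

View pics/crop.png

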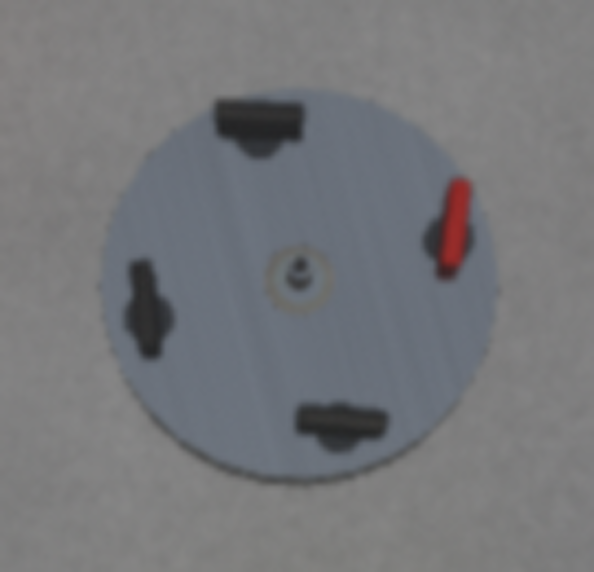

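The crop confirms the steel lid with one red wing (455,228) and three black ones, (260,120), (145,308) and (340,420). The circle fit gives r = 110 mm, nut radii of 85 mm and a yaw of -73.8°, all of which match the description. Next I'll check obstacle heights before moving.

```bash
python3 - <<'E'
from h import *
for f in('top0','side0'):
    c=dict(np.load(f+'.npz'));P=cloud(c);ok=(c['z_map']>0)
    for n,b in dict(beaker=(.52,.72,-.42,-.25),yellow=(.2,.42,-.25,0),blue=(.3,.52,-.5,-.27),orange=(.62,.9,.05,.3),path=(.1,.7,-.1,.6),all=(.35,.8,-.35,.6)).items():
        m=ok&(P[...,0]>b[0])&(P[...,0]<b[1])&(P[...,1]>b[2])&(P[...,1]<b[3]);q=P[m]
        if len(q): print(f,n,q[q[:,2].argmax()].round(3), np.percentile(q[:,2],99.8).round(3))
E
```

```text
top0 beaker [ 0.575 -0.355  0.117] 0.113
top0 yellow [ 0.398 -0.122  0.133] 0.131
top0 blue [ 0.499 -0.357  0.133] 0.13
top0 orange [0.829 0.193 0.133] 0.131
top0 path [0.663 0.166 0.132] 0.129
top0 all [ 0.398 -0.122  0.133] 0.13
side0 beaker [ 0.629 -0.412  0.113] 0.111
side0 yellow [ 0.348 -0.218  0.13 ] 0.128
side0 blue [ 0.5   -0.381  0.129] 0.128
side0 orange [0.818 0.195 0.129] 0.128
side0 path [ 0.552 -0.036  0.129] 0.127
side0 all [ 0.377 -0.319  0.129] 0.128
```

Request:
step_arm([
  [0,0,0.5],
  [0.5,-1,0],
  [0.5,-1,0],
  [0.5,-1,0],
], turn=[0,0.5,0.65,0], grip=0, newtons=40)

```text
time: 0.5
ee_pos: [0.19, 0.5305, 0.2358]
eef_rot: [0.052, 0.999, 0.0, 0.0]
ft_force: [0.4, 0.4, 0.8]
width: 0.0871
grip_force: 0.0
```

Request:
step_arm([
  [0.6,-1,0],
  [0.6,-1,0],
  [0.6,-1,0],
  [0.6,-1,0],
  [0.6,-1,0],
  [0.6,-1,0],
  [0.6,-1,0],
  [0.6,-1,0],
  [0.6,-1,0],
  [0.6,-1,0],
  [0.6,-1,0],
  [0.6,-1,0],
], turn=[0,0,0,0,0,0,0,0,0,0,0,0])

```text
time: 1.7
ee_pos: [0.3702, 0.2302, 0.236]
eef_rot: [0.054, 0.999, 0.0, 0.0]
ft_force: [0.3, 0.8, 0.2]
width: 0.0871
grip_force: 0.0
```

Request:
step_arm([
  [0.6,-1,0],
  [0.6,-1,0],
  [0.6,-1,0],
  [0.6,-1,0],
  [0.6,-1,0],
  [0.6,-1,0],
  [0.6,-1,0],
  [0.6,-1,0],
  [0.6,-1,0],
  [0.6,-1,0],
  [0.6,-1,0],
  [0.6,-1,0],
], turn=[0,0,0,0,0,0,0,0,0,0,0,0])

```text
time: 2.9
ee_pos: [0.5503, -0.0697, 0.236]
eef_rot: [0.054, 0.999, 0.0, 0.0]
ft_force: [-0.2, 0.7, -0.3]
width: 0.0872
grip_force: 0.0
```

Request:
step_arm([
  [0.58,-0.98,0],
  [0.58,-0.98,0],
  [0.58,-0.98,0],
  [0.58,-0.98,0],
  [0.58,-0.98,0],
  [0,0,0],
  [0,0,-1],
  [0,0,-1],
  [0,0,-1],
  [0,0,-1],
  [0,0,-1],
  [0,0,-0.6],
], turn=[0,0,0,0,0,0,0,0,0,0,0,0])

```text
time: 4.1
ee_pos: [0.6216, -0.1901, 0.0938]
eef_rot: [0.053, 0.999, 0.001, -0.001]
ft_force: [0.0, -0.2, 0.2]
width: 0.0868
grip_force: 0.0
```

Request:
step_arm([
  [0,0,0],
  [0,0,0],
  [0,0,0],
  [0,0,0],
  [0,0,0],
  [0,0,0],
  [0,0,0],
  [0,0,0],
], turn=[0,0,0,0,0,0,0,0], grip=1, newtons=30)

```text
time: 4.9
ee_pos: [0.6221, -0.1912, 0.0951]
eef_rot: [0.054, 0.999, 0.0, 0.0]
ft_force: [-0.1, -0.6, -0.4]
width: 0.0308
grip_force: 0.0
```

```bash
python3 - <<'E'
from bench import *
import cv2
s=read_state();print(s['time'],s['ee_pos'],s['eef_rot'],s['width'],s['grip_force'],s['ft_force'],s['torque'],s['joint_positions'])
cv2.imwrite('pics/s1.png',camera('side')['image'][100:260,180:380,::-1].repeat(3,0).repeat(3,1))
E
```

```text
4.9 [ 0.62208947 -0.19124319  0.09513505] [5.38861629e-02 9.98547082e-01 7.30354533e-05 2.16798346e-05] 0.03083235444126482 0.0 [-0.05645061 -0.61312946 -0.37449569] [-0.02538243 -0.05657697  0.002088  ] [-0.24850179  0.5511428   0.65293911  1.56366521 -0.35643126  1.14851757
  1.94339639]
```

View pics/s1.png

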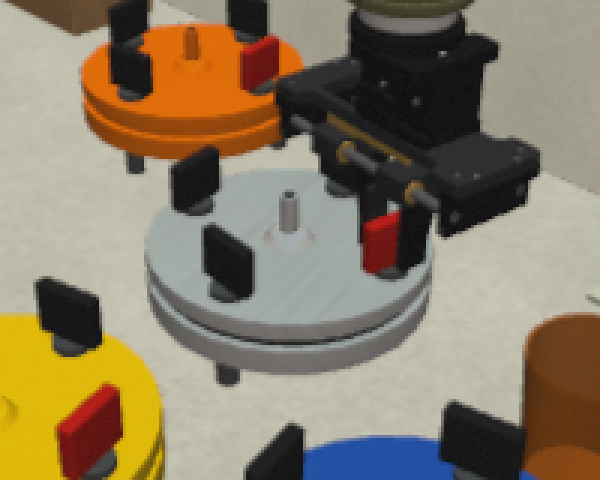

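The picture shows both fingers straddling the red wing at (383,240), still closing. I'll finish the grip, then turn.

Request:
step_arm([
  [0,0,0],
  [0,0,0],
  [0,0,0],
  [0,0,0],
  [0,0,0],
  [0,0,0],
], turn=[0,0,0,0,0,0])

```text
time: 5.55
ee_pos: [0.622, -0.1914, 0.0951]
eef_rot: [0.054, 0.999, -0.0, 0.0]
ft_force: [0.8, -1.6, -0.0]
width: 0.0121
grip_force: 30.0
```

Request:
step_arm([
  [0,0,0],
  [0,0,0],
  [0,0,0],
  [0,0,0],
  [0,0,0],
  [0,0,0],
  [0,0,0],
  [0,0,0],
  [0,0,0],
  [0,0,0],
  [0,0,0],
  [0,0,0],
], turn=[-0.9,-0.9,-0.9,-0.9,-0.9,-0.9,-0.9,-0.9,-0.9,-0.9,-0.85,0])

```text
time: 6.75
ee_pos: [0.6218, -0.1917, 0.0951]
eef_rot: [0.602, 0.799, -0.0, 0.0]
ft_force: [-1.1, -3.0, 1.1]
width: 0.0116
grip_force: 30.0
```

```bash
cat > st.py <<'E'
from bench import *
import numpy as np
def yaw():
    s=read_state();q=s['eef_rot'];y=2*np.degrees(np.arctan2(q[1],q[0]))-90
    print(s['time'],'pos',np.round(s['ee_pos'],4),'yaxis',round((y+90)%180-90,2),'w',s['width'],s['grip_force'],s['ft_force'],s['torque'],'j7',s['joint_positions'][6])
yaw()
E
python3 st.py
```

```text
6.75 pos [ 0.6218 -0.1917  0.0951] yaxis 15.99 w 0.01160377117799663 30.001253695227206 [-1.12838086 -3.01151214  1.12266807] [-0.60299386  0.24486741 -0.07826301] j7 0.88183506090319
```

Request:
step_arm([
  [0,0,0],
  [0,0,0],
  [0,0,0],
  [0,0,0],
  [0,0,0.5],
  [0,0,1],
  [0,0,1],
  [0,0,1],
  [0,0,0],
], turn=[0,0,0,0,0,0,0,0,0], grip=0)

```text
time: 7.65
ee_pos: [0.6235, -0.1923, 0.1871]
eef_rot: [0.601, 0.799, 0.001, 0.003]
ft_force: [0.6, -1.0, -0.4]
width: 0.0759
grip_force: 0.0
```

Request:
step_arm([
  [-0.27,0.93,0],
  [-0.27,0.93,0],
  [-0.27,0.93,0],
  [-0.27,0.93,0],
  [-0.27,0.93,0],
  [-0.27,0.93,0],
  [-0.26,0.94,0],
  [0,0,0],
  [0,0,0],
  [0,0,0],
  [0,0,0],
  [0,0,0],
], turn=[1,1,1,1,1,1,1,1,1,1,1,0.85])

```text
time: 8.85
ee_pos: [0.5749, -0.0284, 0.1828]
eef_rot: [-0.069, 0.998, 0.0, 0.0]
ft_force: [-0.1, -0.6, -0.3]
width: 0.0868
grip_force: 0.0
```

```bash
cat > look.py <<'E'
from st import *
from h import *
# per nut: wing points near known axes, both cameras
N=dict(red=(.623,-.1917),opp=(.5752,-.0287),a=(.6808,-.0865),b=(.5178,-.1335))
z0=dict(red=16.2,opp=16.2,a=106.2,b=106.2)
for cam in('top','side'):
    c=camera(cam);P=cloud(c)
    for n,(x,y) in N.items():
        m=(c['z_map']>0)&(P[...,2]>(.118 if cam=='top' else .1))&(P[...,2]<.136)&(np.hypot(P[...,0]-x,P[...,1]-y)<.035)
        q=P[m][:,:2].astype(np.float32)
        if len(q)<15: print(cam,n,'few',len(q));continue
        (mx,my),s,_=cv2.minAreaRect(q);pc=np.linalg.svd(q-q.mean(0))[2][0]
        w=np.degrees(np.arctan2(pc[1],pc[0]));print(cam,n,len(q),'mid',round(mx,4),round(my,4),np.round(s,3),'wing',round(w%180,1),'q',round((z0[n]-w)%180,1))
    if cam=='side': cv2.imwrite(f"pics/s{read_state()['time']:.1f}.png",c['image'][100:260,180:380,::-1].repeat(3,0).repeat(3,1))
E
python3 look.py; ls pics
```

```text
8.85 pos [ 0.5749 -0.0284  0.1828] yaxis -82.14 w 0.08681126976454621 0.0 [-0.11894503 -0.64422393 -0.2745047 ] [-0.00463104  0.02455963 -0.02596028] j7 1.8451872219876997
top red 120 mid 0.623 -0.1919 [0.013 0.048] wing 105.6 q 90.6
top opp few 0
top a 99 mid 0.6801 -0.0874 [0.043 0.013] wing 89.3 q 16.9
top b 112 mid 0.518 -0.1333 [0.046 0.012] wing 86.7 q 19.5
side red 281 mid 0.6194 -0.1927 [0.013 0.048] wing 107.7 q 88.5
side opp 204 mid 0.5714 -0.0305 [0.047 0.014] wing 3.9 q 12.3
side a 209 mid 0.6768 -0.0876 [0.015 0.049] wing 92.6 q 13.6
side b 242 mid 0.5143 -0.1349 [0.048 0.014] wing 89.2 q 17.0
crop.png
s1.png
s8.9.png
side0.png
top0.png
```

Red now reads about 90°. Next is the opposite nut.

Request:
step_arm([
  [0,0,-0.9],
  [0,0,-0.9],
  [0,0,-0.9],
  [0,0,-0.8],
  [0,0,0],
], turn=[0,0,0,0,0])

```text
time: 9.45
ee_pos: [0.5733, -0.0282, 0.0928]
eef_rot: [-0.065, 0.998, -0.0, -0.002]
ft_force: [-0.7, -0.3, 0.2]
width: 0.0867
grip_force: 0.0
```

Request:
step_arm([
  [0,0,0],
  [0,0,0],
  [0,0,0],
  [0,0,0],
  [0,0,0],
  [0,0,0],
  [0,0,0],
  [0,0,0],
  [0,0,0],
  [0,0,0],
  [0,0,0],
  [0,0,0],
], turn=[0,0,0,0,0,0,0,0,0,0,0,0], grip=1)

```text
time: 10.65
ee_pos: [0.5751, -0.0281, 0.0951]
eef_rot: [-0.066, 0.998, 0.0, -0.0]
ft_force: [-0.5, -0.7, 0.5]
width: 0.012
grip_force: 30.0
```

Request:
step_arm([
  [0,0,0],
  [0,0,0],
], turn=[0,0])

```text
time: 10.85
ee_pos: [0.575, -0.0281, 0.0951]
eef_rot: [-0.066, 0.998, 0.0, -0.0]
ft_force: [0.1, 0.5, 0.5]
width: 0.0122
grip_force: 30.0
```

Request:
step_arm([
  [0,0,0],
  [0,0,0],
  [0,0,0],
  [0,0,0],
  [0,0,0],
  [0,0,0],
  [0,0,0],
  [0,0,0],
  [0,0,0],
  [0,0,0],
  [0,0,0],
  [0,0,0],
], turn=[-1,-1,-1,-1,-1,-1,-1,-1,-1,-1,-1,-0.83])

```text
time: 12.05
ee_pos: [0.5743, -0.0292, 0.0951]
eef_rot: [0.602, 0.798, -0.001, -0.0]
ft_force: [-3.5, -1.8, 2.3]
width: 0.0115
grip_force: 30.0
```

Request:
step_arm([
  [0,0,0],
  [0,0,0],
], turn=[0,0])

```text
time: 12.25
ee_pos: [0.5743, -0.0292, 0.095]
eef_rot: [0.6, 0.8, -0.001, -0.0]
ft_force: [-4.0, -1.9, 4.0]
width: 0.0118
grip_force: 30.0
```

```bash
python3 st.py
```

```text
12.25 pos [ 0.5743 -0.0292  0.095 ] yaxis 16.23 w 0.01179788864539213 30.00084348488599 [-3.96518921 -1.8577942   3.97739488] [-0.57523385  1.02823142 -0.10878638] j7 0.6180146958102112
```

Request:
step_arm([
  [0,0,0],
  [0,0,0],
  [0,0,0],
  [0,0,0],
  [0,0,0.5],
  [0,0,1],
  [0,0,1],
  [0,0,1],
  [0,0,0],
], turn=[0,0,0,0,0,0,0,0,0], grip=0)

```text
time: 13.15
ee_pos: [0.5768, -0.0288, 0.1865]
eef_rot: [0.6, 0.8, 0.002, 0.002]
ft_force: [0.2, -0.3, 0.2]
width: 0.0755
grip_force: 0.0
```

Request:
step_arm([
  [0.85,-0.47,0],
  [0.85,-0.47,0],
  [0.85,-0.47,0],
  [0.85,-0.47,0],
  [0.84,-0.46,0],
  [0,0,0],
  [0,0,0],
], turn=[-0.5,-0.5,-0.5,-0.5,-0.53,0,0])

```text
time: 13.85
ee_pos: [0.6808, -0.0873, 0.1823]
eef_rot: [0.714, 0.7, -0.001, -0.0]
ft_force: [-0.4, 0.3, 0.6]
width: 0.0872
grip_force: 0.0
```

```bash
python3 look.py
```

```text
13.85 pos [ 0.6808 -0.0873  0.1823] yaxis -1.15 w 0.08722256822349862 0.0 [-0.40921998  0.26183717  0.5524731 ] [-0.09987628  0.15242103  0.04042522] j7 0.4106490877116403
top red 119 mid 0.6231 -0.1915 [0.012 0.047] wing 105.4 q 90.8
top opp 110 mid 0.5754 -0.0288 [0.012 0.047] wing 108.1 q 88.1
top a few 0
top b 114 mid 0.518 -0.1332 [0.046 0.012] wing 87.2 q 19.0
side red 283 mid 0.6199 -0.1925 [0.015 0.048] wing 107.7 q 88.5
side opp 224 mid 0.5714 -0.0291 [0.013 0.05 ] wing 108.0 q 88.2
side a 209 mid 0.677 -0.0868 [0.015 0.048] wing 92.5 q 13.7
side b 242 mid 0.5137 -0.1351 [0.048 0.013] wing 88.8 q 17.4
```

Red reads about 90° and opposite about 88°, both good. Now side nut a.

Request:
step_arm([
  [0,0,-0.9],
  [0,0,-0.9],
  [0,0,-0.9],
  [0,0,-0.8],
  [0,0,0],
], turn=[0,0,0,0,0])

```text
time: 14.45
ee_pos: [0.6793, -0.0852, 0.0928]
eef_rot: [0.714, 0.7, -0.001, -0.002]
ft_force: [0.6, 1.1, 0.5]
width: 0.0871
grip_force: 0.0
```

Request:
step_arm([
  [0,0,0],
  [0,0,0],
  [0,0,0],
  [0,0,0],
  [0,0,0],
  [0,0,0],
  [0,0,0],
  [0,0,0],
  [0,0,0],
  [0,0,0],
  [0,0,0],
  [0,0,0],
], turn=[0,0,0,0,0,0,0,0,0,0,0,0], grip=1)

```text
time: 15.65
ee_pos: [0.6795, -0.0868, 0.095]
eef_rot: [0.714, 0.7, -0.001, -0.001]
ft_force: [-8.2, 1.9, 5.3]
width: 0.0121
grip_force: 30.0
```

Request:
step_arm([
  [0,0,0],
  [0,0,0],
], turn=[0,0])

```text
time: 15.85
ee_pos: [0.6795, -0.0868, 0.095]
eef_rot: [0.714, 0.7, -0.001, -0.001]
ft_force: [-9.2, 1.1, 5.1]
width: 0.0114
grip_force: 30.0
```

Request:
step_arm([
  [0,0,0],
  [0,0,0],
  [0,0,0],
  [0,0,0],
  [0,0,0],
  [0,0,0],
  [0,0,0],
  [0,0,0],
  [0,0,0],
  [0,0,0],
  [0,0,0],
  [0,0,0],
], turn=[-1,-1,-1,-1,-1,-1,-1,-1,-1,-1,-0.63,0])

```text
time: 17.05
ee_pos: [0.6788, -0.0862, 0.0949]
eef_rot: [0.991, 0.135, -0.002, -0.001]
ft_force: [-13.0, 4.1, 7.9]
width: 0.0119
grip_force: 30.0
```

Request:
step_arm([
  [0,0,0],
  [0,0,0],
], turn=[0,0])

```text
time: 17.25
ee_pos: [0.6788, -0.0863, 0.0949]
eef_rot: [0.991, 0.137, -0.002, -0.001]
ft_force: [-12.4, 3.8, 8.3]
width: 0.0117
grip_force: 30.0
```

```bash
python3 st.py
```

```text
17.25 pos [ 0.6788 -0.0863  0.0949] yaxis -74.28 w 0.01174411239889717 30.001474488526583 [-12.39769213   3.78306596   8.27873012] [ 0.74739251  3.00096902 -0.05002547] j7 -0.701682966969951
```

Request:
step_arm([
  [0,0,0],
  [0,0,0],
  [0,0,0],
  [0,0,0],
  [0,0,0.5],
  [0,0,1],
  [0,0,1],
  [0,0,1],
  [0,0,0],
], turn=[0,0,0,0,0,0,0,0,0], grip=0)

```text
time: 18.15
ee_pos: [0.6823, -0.0879, 0.1872]
eef_rot: [0.991, 0.137, 0.003, 0.001]
ft_force: [-0.2, -0.1, 0.0]
width: 0.0758
grip_force: 0.0
```

Request:
step_arm([
  [-0.82,-0.23,0],
  [-0.82,-0.23,0],
  [-0.82,-0.23,0],
  [-0.82,-0.23,0],
  [-0.82,-0.23,0],
  [-0.82,-0.23,0],
  [-0.82,-0.23,0],
  [-0.82,-0.23,0],
  [0,0,0],
  [0,0,0],
  [0,0,0],
  [0,0,0],
], turn=[1,1,1,1,1,1,1,1,1,1,0.41,0])

```text
time: 19.35
ee_pos: [0.5169, -0.1329, 0.1828]
eef_rot: [0.723, 0.691, 0.001, -0.0]
ft_force: [-0.1, -0.3, 0.2]
width: 0.0872
grip_force: 0.0
```

```bash
python3 look.py
```

```text
19.35 pos [ 0.5169 -0.1329  0.1828] yaxis -2.66 w 0.08718790164235299 0.0 [-0.09340386 -0.32953101  0.17049558] [-0.06738699  0.00078366 -0.08454848] j7 0.3996943386565608
top red few 0
top opp 75 mid 0.5736 -0.0223 [0.012 0.034] wing 111.7 q 84.5
top a 54 mid 0.69 -0.0838 [0.029 0.012] wing 7.7 q 98.5
top b few 0
side red 281 mid 0.6192 -0.1923 [0.013 0.048] wing 107.5 q 88.7
side opp 177 mid 0.572 -0.0319 [0.013 0.043] wing 107.3 q 88.9
side a 171 mid 0.6781 -0.0871 [0.05  0.013] wing 11.7 q 94.5
side b 244 mid 0.5146 -0.1347 [0.049 0.013] wing 89.0 q 17.2
```

Request:
step_arm([
  [0,0,-0.9],
  [0,0,-0.9],
  [0,0,-0.9],
  [0,0,-0.8],
  [0,0,0],
], turn=[0,0,0,0,0])

```text
time: 19.95
ee_pos: [0.5155, -0.1326, 0.093]
eef_rot: [0.724, 0.69, -0.002, -0.001]
ft_force: [-0.2, -0.3, 0.5]
width: 0.087
grip_force: 0.0
```

Request:
step_arm([
  [0,0,0],
  [0,0,0],
  [0,0,0],
  [0,0,0],
  [0,0,0],
  [0,0,0],
  [0,0,0],
  [0,0,0],
  [0,0,0],
  [0,0,0],
  [0,0,0],
  [0,0,0],
], turn=[0,0,0,0,0,0,0,0,0,0,0,0], grip=1)

```text
time: 21.15
ee_pos: [0.5163, -0.1328, 0.095]
eef_rot: [0.724, 0.69, -0.0, -0.001]
ft_force: [-5.3, 1.4, 4.9]
width: 0.0123
grip_force: 30.0
```

Request:
step_arm([
  [0,0,0],
  [0,0,0],
], turn=[0,0])

```text
time: 21.35
ee_pos: [0.5163, -0.1328, 0.095]
eef_rot: [0.724, 0.69, -0.0, -0.001]
ft_force: [-6.0, 1.2, 5.8]
width: 0.0116
grip_force: 30.0
```

Request:
step_arm([
  [0,0,0],
  [0,0,0],
  [0,0,0],
  [0,0,0],
  [0,0,0],
  [0,0,0],
  [0,0,0],
  [0,0,0],
  [0,0,0],
  [0,0,0],
  [0,0,0],
  [0,0,0],
], turn=[-1,-1,-1,-1,-1,-1,-1,-1,-1,-1,-0.35,0])

```text
time: 22.55
ee_pos: [0.5171, -0.1334, 0.0951]
eef_rot: [0.99, 0.14, 0.0, 0.001]
ft_force: [0.6, -3.1, -0.9]
width: 0.0119
grip_force: 30.0
```

Request:
step_arm([
  [0,0,0],
  [0,0,0],
], turn=[0,0])

```text
time: 22.75
ee_pos: [0.5171, -0.1334, 0.0951]
eef_rot: [0.99, 0.141, 0.0, 0.001]
ft_force: [0.8, -5.0, -4.2]
width: 0.0119
grip_force: 30.0
```

Request:
step_arm([
  [0,0,0],
  [0,0,0],
  [0,0,0],
  [0,0,0],
  [0,0,0.5],
  [0,0,1],
  [0,0,1],
  [0,0,1],
  [0,0,0],
], turn=[0,0,0,0,0,0,0,0,0], grip=0)

```text
time: 23.65
ee_pos: [0.5185, -0.1333, 0.1855]
eef_rot: [0.99, 0.141, 0.002, -0.0]
ft_force: [0.6, -0.1, -1.1]
width: 0.0759
grip_force: 0.0
```

Request:
step_arm([
  [0,1,0.5],
  [0,1,0.5],
  [0,1,0.5],
  [0,1,0],
  [0,1,0],
  [0,1,0],
  [0,1,0],
  [0,1,0],
  [0,1,0],
  [0,1,0],
  [0,1,0],
  [0,1,0],
], turn=[0,0,0,0,0,0,0,0,0,0,0,0])

```text
time: 24.85
ee_pos: [0.5167, 0.1686, 0.2195]
eef_rot: [0.99, 0.141, -0.0, -0.0]
ft_force: [0.1, 0.5, -0.4]
width: 0.0869
grip_force: 0.0
```

```bash
python3 look.py; python3 -c "
from bench import *;import cv2
cv2.imwrite('pics/topend.png',cv2.resize(camera('top')['image'][95:225,200:335,::-1],None,fx=4.4,fy=4.4,interpolation=cv2.INTER_CUBIC))"
```

```text
24.85 pos [0.5167 0.1686 0.2195] yaxis -73.82 w 0.08694505114033294 0.0 [ 0.13711971  0.54926505 -0.40047114] [-0.0814596   0.10218486  0.00900396] j7 -1.415288647868535
top red 115 mid 0.6234 -0.1918 [0.012 0.048] wing 105.8 q 90.4
top opp 114 mid 0.5756 -0.0291 [0.012 0.047] wing 106.8 q 89.4
top a 109 mid 0.6809 -0.0862 [0.048 0.012] wing 16.0 q 90.2
top b 109 mid 0.5174 -0.1343 [0.046 0.012] wing 16.4 q 89.8
side red 282 mid 0.6193 -0.1925 [0.014 0.048] wing 107.0 q 89.2
side opp 220 mid 0.5713 -0.0288 [0.014 0.049] wing 108.0 q 88.2
side a 167 mid 0.677 -0.0874 [0.048 0.014] wing 12.1 q 94.1
side b 238 mid 0.5155 -0.1355 [0.05  0.014] wing 12.6 q 93.6
```

View pics/topend.png

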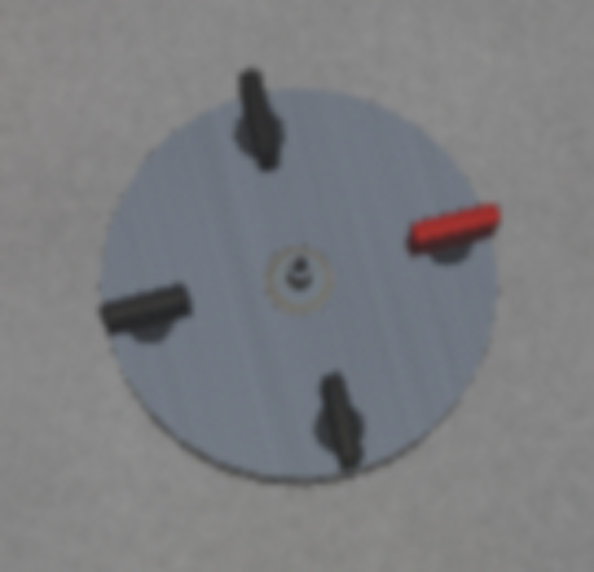

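All four wings, at (455,228), (145,308), (258,118) and (340,420), point at the tube at (300,272). They measure within 1° in the top view, and the arm is clear, so I'm handing in.

```bash
python3 -c "
from bench import *
print(close_job())"
```

```text
the job is handed in; nothing more can be done
None
```

The job is handed in: I tightened all four wing nuts in cross order (red, opposite, side a, side b). Each wing points at the tube to within about 1° in the final top view; the side camera reads up to 4° off on the two side nuts. The arm was clear of the holder at about 25 s.

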